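# Zero the bench colour meter with its white reference slide

### The job

Zero the bench colour meter: flick the tall cap of the square slide tube in the rack right back, draw out the white reference slide and hold it flat on the meter's sloping measuring face, over the middle of the round window, so that the spring light seal is pressed fully in and the slide lies flush. The meter reads while the slide is held, so finish still gripping it there with a light, steady push. Keep the two round tubes shut, leave the meter's head at its set tilt and the things standing around in their places.

Things in the scene. Friction and masses are not known exactly. Their poses are not given: they have to be found in the camera images.
- rack: grey plastic tube rack, 64 (x) x 186 (y) x 40 mm, fixed to the table; origin at the centre of its underside, z up, x to its back (hinge side of the caps), y along its row of three places, which lie at y = -54, 0 and +54 mm. One square slide tube and two round tubes stand in the three places in any order, held fast
- slide_tube: square white slide tube, 34 (x) x 36 (y) x 62 mm without cap, walls 2 mm, held fast in the rack; origin at the centre of its underside, 6 mm above the table; z up, rim at z = 62 mm. Capped it is by far the tallest of the three (89 mm). The slide stands upright at x = +3.75 mm in a groove 5.5 mm wide, on a floor at z = 8 mm, with 0.75 mm to spare on each face and 3 mm beside each edge
- slide_cap (a joint): the slide tube's flip cap, a hollow box 34 x 36 x 27 mm high, hinged along y at its lower back edge; a thumb tab sticks out 4.5 mm at the top of its front. 0 = shut, 2.4 rad = end of its swing up and back (tube's +x); from 1.5 it is clear of the slide. Friction hinge, 0.025 Nm: stays where left; opens when its upper front edge is pushed up, back and over (about 1 N)
- slide_cap_hinge (a point): middle of the cap's hinge axis, 19 mm behind the tube's centre line and at rim height; it is turned with the cap
- round_tube_1: round white sample tube, 33 mm across, 60 mm high with its low flip cap; origin at the centre of its underside, 6 mm above the table; held fast in the rack. Not to be opened
- round_tube_2: a second tube just like round_tube_1
- round_tube_1_cap (a joint): flip cap of round_tube_1: 0 = shut, grows as it opens; to stay shut
- round_tube_2_cap (a joint): flip cap of round_tube_2: 0 = shut, grows as it opens; to stay shut
- slide: loose white ceramic reference slide, 4 (x, thickness) x 26 (y, width) x 76 mm (z, length), 22 g; origin at the centre of its lower end, z along its length, up. It stands upright in the slide tube; its upper 22 mm stand above the tube's rim and can be gripped by the two long edges once the cap is back
- meter: bench colour meter, fixed: a grey foot 150 (x) x 128 (y) x 26 mm with display and keys at the front, and two cheeks 113 mm apart over their outsides, up to z = 105 mm, that carry the tilting head; origin at the centre of the underside, z up, x to the back (the measuring face looks to -x)
- meter_head (a joint): tilt of the meter's head, held by a stiff clamp: 0 = measuring face upright; a positive value leans the face back by that angle (rad), its top toward the meter's +x. Set anywhere from 0.2 to 0.45 at the start and to be left so. The tilt axis lies along y at x = +4, z = 88 mm in the meter's frame
- window (a point): centre of the round window on the measuring face, turned with the head: x points into the head, square to the face; y along the width; z up along the slope. The face is a flat plate 84 mm wide that reaches from 36 mm below this point to 22 mm above it (then the head's top edge; the head behind it is 54 mm deep)
- light_seal (a joint): the round light seal about the window, 20 mm across, on a spring: at 0 it stands 3 mm out of the face, at 0.003 m it is level with the face (0.7 N to start, 1.75 N when level); it moves along the window's x
- flask: loose small conical flask, 61 mm across, 78 mm high, behind the work; leave alone; origin under its centre
- jar: loose sample jar with black lid, 61 mm across, 74 mm high, behind the work; leave alone; origin under its centre
- cylinder: loose small measuring cylinder, 48 mm across the foot, 136 mm high, behind the work; leave alone; origin under its centre
- pencil: loose green pencil, 152 mm long, lying near the front of the table; leave alone; origin under its middle

How it is judged (in metres and radians):
On the way, in this order (a step that is already met when the one before it is completed fails the run):
1. the slide tube's cap is swung right back (value of joint slide_cap above 1.5 rad), for 0.2 s.
2. the slide is held by the fingers, clear above the tube (z of slide in the frame of slide_tube above 0.064 m and contact force between the fingers and slide above 1 N), for 0.1 s.
At the end, for the whole second after the job is handed in: The fingers grip the slide and press it on the meter (0.8 to 20 N): light seal in by over 2.2 of its 3 mm, slide within 0.06 rad of the face and 1.5 mm of it at the window, window centre within 6 mm of its middle line and 10 mm or more inside its ends, slide still, tube left open, round tubes shut (contact force between the fingers and slide above 1.5 N and contact force between slide and meter between 0.8 and 20 N and contact force between slide and rack below 0.1 N and contact force between slide and slide_tube below 0.1 N and value of joint light_seal above 0.0022 m and angle between the x axis of slide and the x axis of window, either way round below 0.06 rad and x of window in the frame of slide between -0.0035 and 0.0035 m and y of window in the frame of slide between -0.006 and 0.006 m and z of window in the frame of slide between 0.01 and 0.066 m and linear speed of slide below 0.02 m/s and height (world z) of slide above 0.03 m and value of joint slide_cap above 1.2 rad and value of joint each of round_tube_1_cap, round_tube_2_cap below 0.2 rad); the arm keeps its last pose, push and grip.
It fails at once if the slide is pressed on the meter with more than 40 N (contact force between slide and meter above 40 N).
It fails at once if the meter's head is pushed out of its tilt (distance of window from where it was at the start of the episode above 0.008 m).
It fails at once if a round tube is opened (value of joint any of round_tube_1_cap, round_tube_2_cap above 0.3 rad).
It fails at once if the flask, jar, cylinder or pencil is pushed away (distance of any of flask, jar, cylinder, pencil from where it was at the start of the episode above 0.03 m).
It also fails if it takes over 58 s, if anything falls off the work surface, if the arm or the gripper's body presses on something with over 40 N, if the wrist force passes 120 N, or if a joint passes its speed limit or range.

### The arm

A 6-joint arm with a two-finger parallel gripper is mounted at the origin on a cart in front of the work surface, level with it; the furniture and walls round the work are solid. World frame = base frame: x ahead of the robot, y to its left, z up, the work surface at z = 0. Lengths are in mm, angles in rad, forces in N, time in s.
With the tool pointing down it reaches from about 400 to 925 mm from the base axis. Payload 12.5 kg.
Tool frame: the origin (TCP) lies at the very end of the fingers, on their centre line; the grasp point (between the pads) lies 19 mm behind it; z points along the fingers, y is the line along which they close (so a half turn about z gives the same grasp; the last joint's range is limited). The gripper opens to 95 mm and grips with 3 to 60 N. Pads are 20 mm wide; open, the fingers measure 119 mm over their backs; the gripper's body (75 mm by 180 mm) begins 59 mm behind the grasp point.
Start: joints at [1.132, 0.491, 1.559, -0, 1.092, -0.106], TCP at [204.165, 590.731, 214.661] pointing down, gripper open.
Joint ranges: [-3.1, 3.1], [-0.84, 2.19], [0.05, 2.79], [-1.13, 4.28], [0.06, 2.93], [-2.69, 2.69]. Speed limits (rad/s): [2.22, 2.22, 2.79, 3.14, 3.14, 3.14].

### API

Orientations are given as [roll, pitch, yaw] about the fixed x, y, z axes, in that order (R = Rz(yaw) Ry(pitch) Rx(roll)).
In Python, from cell import * gives the robot as it stands.
- The arm moves only by the tool jog_arm, never from a script. Its argument "targets" is a list of rows, each an object with "turn": the turn, a rotation vector about the world's x, y, z in degrees, a list of three; "slide": the shift along the world's x, y, z in mm, a list of three; "claw": the opening in per cent of the stroke, from 0 (shut) to 100 (fully open). In form: [{"turn": [wx, wy, wz], "slide": [x, y, z], "claw": claw}, ...]. A call has 1 to 5 rows; each row shifts and turns the commanded pose from where the row before left it; what a row does not reach is not made up. A row lasts 1/8 s, in which the tool goes at most 62.5 mm and 10.7 degrees, less where a joint would pass 70% of its speed; a pose out of reach is approached as far as the arm can. A call with a gripper value outside its range is refused whole. The fingers move at their own pace and stop on an object; the grip force is fixed at half the most. Time passes only in rows, so rows that do not move let the fingers close. It gives the time, the measured TCP pose, the force, the opening and the grip force at its end, in the units of the state.
- state(): the state, without advancing time (a new reading comes with each control period).
- read_camera(name): name is "side" or "top" or "wrist"; returns a dict with "frame" (420x560x3 uint8, blue, green, red), "mtx" (3x3 intrinsics, pixels), "R" (3x3) and "t" (3): a world point X has camera coordinates R X + t. Camera axes: x right, y down, z forward; pixel columns grow to the right and rows downward; lengths in mm; the calibration is good to about 2 mm. A picture is of the moment at which its call begins. There is no depth.
- job_done(): hands the job in; it is judged then, once.
Trained networks look in the newest picture that a camera, given by its name, has taken for a name from the list of things; names that differ only in an ending like _2 or _b are one class to them, and where a whole thing is asked for, a point or a joint stands for the part that bears it (a point fixed in the world has none). Each returns a list of dicts, best first, with "conf" (0 to 1); they miss things now and then, are a little off and sometimes report something else, mostly with a low value. They report only what shows in the picture. A call takes as long as a camera call.
- look_for(query, camera): "xy" ([column, row] in pixels, amid what is visible of it).
The state is a dict: "t": time; "joints": joint angles; "qvel": joint speeds; "tau": joint torques, N m; "eef_pos": TCP position; "tcp_rot": TCP orientation; "ft_force": force on the tool from outside, world axes, zero at the start; "moment": the same for the moment, N m; "opening": opening from 0.0 (shut) to 1.0 (fully open); "grip_force": force on a finger pad.
Only numpy, scipy, OpenCV 4.12 (cv2) and the standard library are available. Lean on these libraries where they do the work, as an engineer would, in place of code of your own. Each camera call takes 0.05 s, during which the arm holds its last target. There are 200 camera calls.

## Working session

There is one attempt and no reset: what is moved stays moved. The work goes in short steps, Python scripts to look and compute and a tool call to move; the robot and the scene stay as the last step left them, time stands still between calls to the robot, and variables do not carry over. Pictures are saved under pics/ and viewed, at most 10 in all, crops included, and the job is handed in when it is done.

Besides the shell and the picture viewer there is one more tool, called after "Call:" as name([rows], argument=value, ...), one row to a line, values as JSON. jog_arm: Moves the arm, as the interface text tells. Its arguments: {"type":"object","properties":{"targets":{"type":"array","items":{"type":"object","properties":{"turn":{"type":"array","items":{"type":"number"}},"slide":{"type":"array","items":{"type":"number"}},"claw":{"type":"number"}}}}},"required":["targets"]}

```bash
mkdir -p pics; ls
cat > h.py <<'E'
from cell import *
import numpy as np, cv2
def snap(n,fn=None):
    c=read_camera(n)
    if fn: cv2.imwrite('pics/'+fn,c['frame'])
    return c
def ray(c,px):
    R=np.array(c['R']);t=np.array(c['t']).ravel()
    d=R.T@np.linalg.inv(np.array(c['mtx']))@np.array([px[0],px[1],1.]);return -R.T@t,d/np.linalg.norm(d)
def onz(c,px,z):
    o,d=ray(c,px);return o+d*(z-o[2])/d[2]
def tri(l):
    A=np.zeros((3,3));b=np.zeros(3)
    for c,p in l:
        o,d=ray(c,p);M=np.eye(3)-np.outer(d,d);A+=M;b+=M@o
    return np.linalg.solve(A,b)
def proj(c,X):
    x=np.array(c['R'])@np.array(X,float)+np.array(c['t']).ravel();u=np.array(c['mtx'])@x;return u[:2]/u[2]
E
python3 - <<'E'
from h import *
np.set_printoptions(precision=1,suppress=True)
s=state();print({k:np.round(v,3) for k,v in s.items()})
C={n:snap(n,n+'0.png') for n in('side','top','wrist')}
for n in C:
    print(n,'cam at',ray(C[n],(280,210)))
    for q in ['rack','slide_tube','slide_cap','slide_cap_hinge','round_tube_1','slide','meter','window','light_seal','meter_head','flask','jar','cylinder','pencil']:
        print(q,[(np.round(d['xy']).tolist(),round(d['conf'],2)) for d in look_for(q,n)])
im=np.hstack([cv2.resize(C[n]['frame'],(400,300)) for n in('side','top')])
E
```

```text
pics
{'t': np.float64(0.0), 'joints': array([ 1.1,  0.5,  1.6,  0. ,  1.1, -0.1]), 'qvel': array([ 0.,  0., -0., -0.,  0.,  0.]), 'tau': array([  0. , -61.3, -25.8,   0.1,   0. ,  -0. ]), 'eef_pos': array([204.1, 590.5, 214.1]), 'tcp_rot': array([-3.1, -0. ,  2.8]), 'ft_force': array([ 0.3, -0.1, -0.3]), 'moment': array([ 0.,  0., -0.]), 'grip_force': np.float64(0.0), 'opening': np.float64(1.002)}
side cam at (array([534.4, 848.8, 469.1]), array([ 0. , -0.9, -0.4]))
rack [([310.0, 228.0], 0.86)]
slide_tube [([310.0, 191.0], 0.83), ([304.0, 218.0], 0.41)]
slide_cap [([307.0, 189.0], 0.53)]
slide_cap_hinge [([310.0, 187.0], 0.46), ([304.0, 216.0], 0.2)]
round_tube_1 [([305.0, 216.0], 0.82), ([305.0, 203.0], 0.58)]
slide []
meter [([282.0, 280.0], 0.62)]
window [([285.0, 246.0], 0.64), ([309.0, 228.0], 0.17)]
light_seal []
meter_head [([284.0, 245.0], 0.66)]
flask [([210.0, 244.0], 0.92), ([307.0, 189.0], 0.75)]
jar [([225.0, 213.0], 0.83), ([282.0, 284.0], 0.54)]
cylinder [([189.0, 214.0], 0.66)]
pencil [([285.0, 242.0], 0.37), ([309.0, 230.0], 0.23)]
top cam at (array([ 514.6, -151. , 1077.6]), array([ 0.1,  0. , -1. ]))
rack [([339.0, 256.0], 0.55), ([348.0, 261.0], 0.39)]
slide_tube [([378.0, 261.0], 0.75)]
slide_cap [([376.0, 263.0], 0.91)]
slide_cap_hinge [([377.0, 267.0], 0.68)]
round_tube_1 [([346.0, 263.0], 0.73), ([321.0, 260.0], 0.61)]
slide []
meter [([196.0, 239.0], 0.79)]
window [([192.0, 239.0], 0.81)]
light_seal [([196.0, 239.0], 0.52)]
meter_head [([190.0, 239.0], 0.58)]
flask [([283.0, 165.0], 0.62)]
jar [([341.0, 174.0], 0.78), ([324.0, 260.0], 0.62), ([375.0, 263.0], 0.56)]
cylinder [([328.0, 135.0], 0.66)]
pencil [([244.0, 298.0], 0.71), ([339.0, 262.0], 0.33)]
wrist cam at (array([130.7, 615.8, 384.4]), array([ 0.2, -0.1, -1. ]))
rack []
slide_tube []
slide_cap []
slide_cap_hinge []
round_tube_1 []
slide []
meter []
window []
light_seal []
meter_head []
flask []
jar []
cylinder []
pencil []
```

Run:
```python
from h import *
np.set_printoptions(precision=1,suppress=True)
s=cv2.imread('pics/side0.png');t=cv2.imread('pics/top0.png')
a=cv2.resize(s[130:350,150:390],(436,400),interpolation=cv2.INTER_CUBIC)
b=cv2.resize(t[110:330,130:430],(545,400),interpolation=cv2.INTER_CUBIC)
cv2.imwrite('pics/a.png',cv2.resize(s[140:340,160:380],(792,600)[:2] if 0 else (660,600),interpolation=cv2.INTER_CUBIC))
cv2.imwrite('pics/b.png',cv2.resize(t[120:320,150:410],(780,600),interpolation=cv2.INTER_CUBIC))
c=snap('top');
for n,p,z in [('cap',(376,263),95),('r1',(346,263),66),('r2',(321,260),66),('meter',(196,239),100),('flask',(283,165),40),('jar',(341,174),74),('cyl',(328,135),70),('pencil',(244,298),4)]: print(n,onz(c,p,z))
```

```text
cap [ 492.7 -326.7   95. ]
r1 [ 493.5 -270.8   66. ]
r2 [ 500.7 -220.    66. ]
meter [548.2  28.4 100. ]
flask [ 703.1 -146.8   40. ]
jar [ 675.5 -265.4   74. ]
cyl [ 758.3 -241.6   70. ]
pencil [422.2 -56.3   4. ]
```

View pics/a.png

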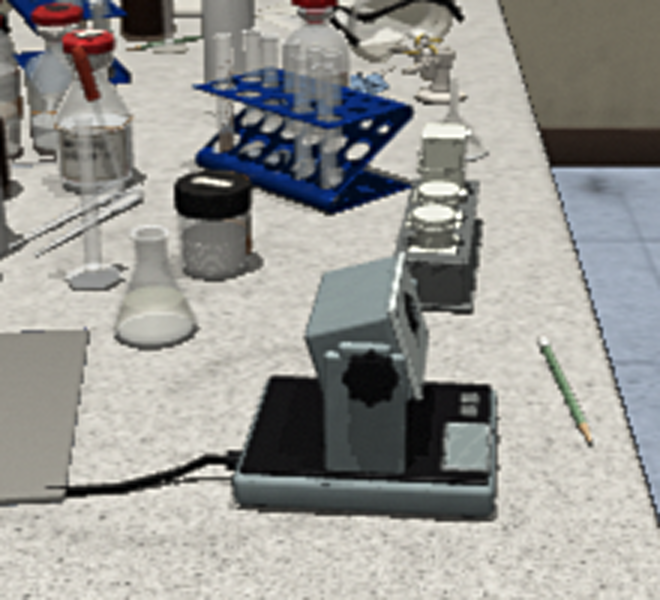

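View pics/b.png

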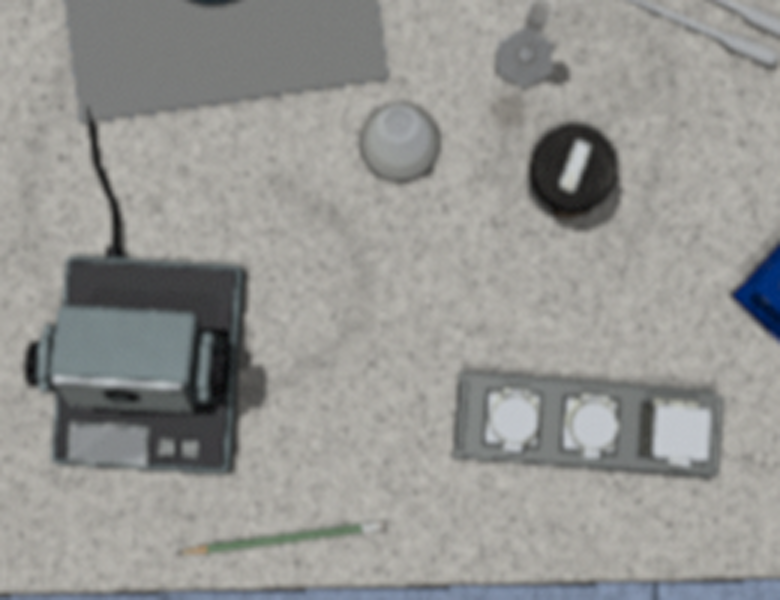

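The side view shows the meter nearest the camera and the rack beyond it, with the flask, jar and cylinder at the back. The top view shows the square cap at the right end of the rack near (682,432) in the crop, with all tabs toward the robot. The meter is at about (125,360), and its face looks toward the robot. I'll move in for closer wrist looks.

Call:
jog_arm([
  {"turn": [0,0,7.5],"slide": [32,-52,10],"claw": 0},
  {"turn": [0,0,7.5],"slide": [32,-52,10],"claw": 0},
  {"turn": [0,0,0],"slide": [32,-52,10],"claw": 0},
  {"turn": [0,0,0],"slide": [32,-52,10],"claw": 0},
  {"turn": [0,0,0],"slide": [32,-52,10],"claw": 0},
])

```text
t: 2.92
eef_pos: [364.9, 329.0, 265.2]
tcp_rot: [3.141, 0.001, 3.071]
ft_force: [0.5, 0.5, -0.3]
opening: 0.535
grip_force: 0.0
```

Call:
jog_arm([
  {"turn": [0,0,0],"slide": [32,-52,10],"claw": 0},
  {"turn": [0,0,0],"slide": [32,-52,10],"claw": 0},
  {"turn": [0,0,0],"slide": [32,-52,10],"claw": 0},
  {"turn": [0,0,0],"slide": [32,-52,10],"claw": 0},
  {"turn": [0,0,0],"slide": [22,-42,10],"claw": 0},
])

```text
t: 3.55
eef_pos: [515.1, 78.5, 315.1]
tcp_rot: [3.141, 0.0, 3.07]
ft_force: [-0.4, 1.3, 0.4]
opening: 0.027
grip_force: 0.0
```

Run:
```python
from h import *
np.set_printoptions(precision=2,suppress=True)
c=snap('wrist','w1.png');np.savez('w1.npz',**c)
print(ray(c,(280,210)),c['mtx'])
for q in ['window','light_seal','meter','meter_head']: print(q,[(d['xy'],d['conf']) for d in look_for(q,'wrist')])
```

```text
(array([437.53,  83.85, 485.31]), array([ 0.26, -0.03, -0.96])) [[334.67   0.   283.47]
 [  0.   334.67 214.17]
 [  0.     0.     1.  ]]
window [([251.8, 213.0], 0.79)]
light_seal []
meter [([256.6, 201.9], 0.62), ([70.3, 289.6], 0.52)]
meter_head [([251.1, 216.3], 0.91)]
```

View pics/w1.png

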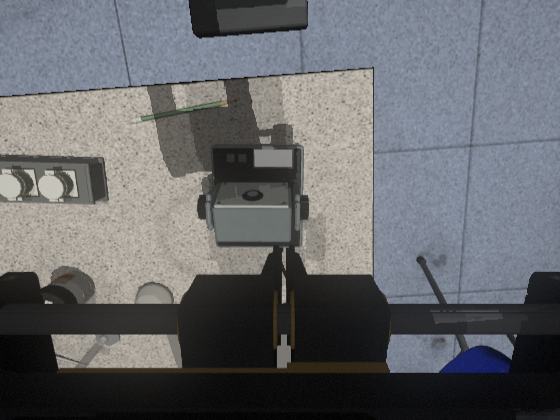

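The window shows at (252,195), with the fingers across the lower half of the picture. I'll tilt the tool to look at the measuring face more squarely and from nearer.

Call:
jog_arm([
  {"turn": [0,-10,0],"slide": [8,-17,-40],"claw": 0},
  {"turn": [0,-10,0],"slide": [8,-17,-40],"claw": 0},
  {"turn": [0,-10,0],"slide": [9,-16,-40],"claw": 0},
  {"turn": [0,0,0],"slide": [0,0,0],"claw": 0},
])

```text
t: 4.3
eef_pos: [534.8, 41.7, 209.7]
tcp_rot: [3.1, 0.429, 3.066]
ft_force: [-0.2, 0.6, 0.5]
opening: 0.006
grip_force: 0.0
```

Run:
```python
from h import *
np.set_printoptions(precision=2,suppress=True)
c=snap('wrist','w2.png');np.savez('w2.npz',**c)
print(ray(c,(280,210)))
for q in ['window','light_seal','meter','meter_head']: print(q,[(d['xy'],d['conf']) for d in look_for(q,'wrist')])
cv2.imwrite('pics/w2c.png',cv2.resize(c['frame'][0:280,110:390],(600,600),interpolation=cv2.INTER_CUBIC))
```

```text
(array([393.38,  45.1 , 332.04]), array([ 0.64, -0.02, -0.77]))
window []
light_seal [([277.3, 144.7], 0.77)]
meter [([277.7, 127.5], 0.74)]
meter_head [([274.7, 161.7], 0.83)]
```

View pics/w2c.png

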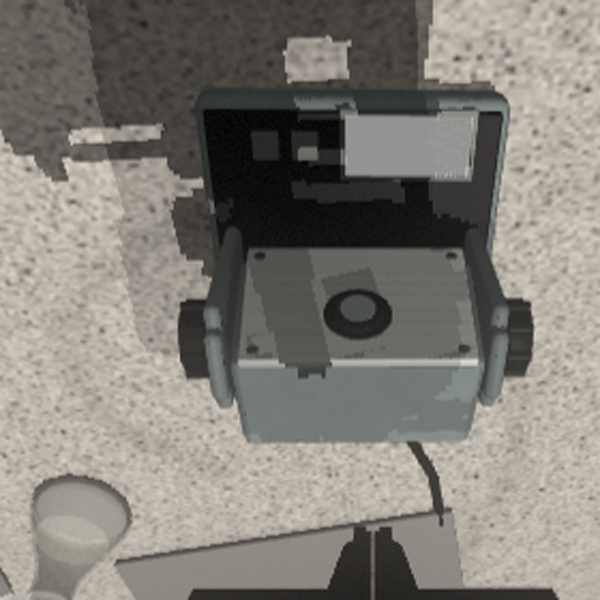

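The close-up shows the face plate with its top edge from (236,362) to (482,362) and its bottom edge from (249,248) to (468,248) in the crop. The seal is centred near (358,313). One combined crop of the other views will let me fit the tilt.

Run:
```python
from h import *
a=cv2.imread('pics/w1.png')[135:260,190:320]; s=cv2.imread('pics/side0.png')[215:315,230:330]
cv2.imwrite('pics/m.png',np.hstack([cv2.resize(a,(400,385),interpolation=cv2.INTER_CUBIC),cv2.resize(s,(385,385),interpolation=cv2.INTER_CUBIC)]))
```

```text
(no output)
```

View pics/m.png

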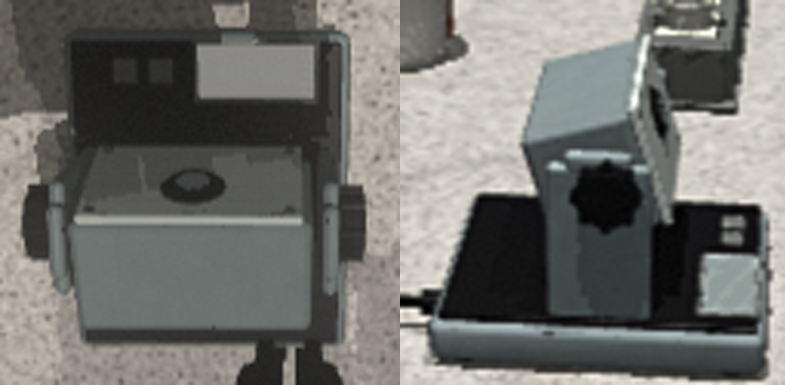

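```bash
cat > fit.py <<'E'
from h import *
from scipy.optimize import least_squares
np.set_printoptions(precision=3,suppress=True)
w1=np.load('w1.npz');w2=np.load('w2.npz');sd=snap('side')
f2=lambda u,v:(110+u*280/600,v*280/600); f1=lambda u,v:(190+u/3.077,135+v/3.08); fs=lambda u,v:(230+(u-400)/3.85,215+v/3.85)
obs=[]
# (cam,pixel,kind,(a,b),sigma); face: y,s   foot: x,y,z
for (u,v),ys in zip([(236,362),(482,362),(249,248),(468,248),(358,313)],[(-42,22),(42,22),(-42,-36),(42,-36),(0,0)]): obs.append((w2,f2(u,v),'f',ys,1))
for (u,v),ys in zip([(75,222),(308,222),(97,147),(303,147),(192,186)],[(-42,22),(42,22),(-42,-36),(42,-36),(0,0)]): obs.append((w1,f1(u,v),'f',ys,1))
for (u,v),ys in zip([(634,104),(668,222),(645,38)],[(42,22),(42,-36),(-42,22)]): obs.append((sd,fs(u,v),'f',ys,1))
for (u,v),p in zip([(199,92),(507,92)],[(-75,-64,0),(-75,64,0)]): obs.append((w2,f2(u,v),'m',p,2))
for (u,v),p in zip([(68,33),(350,33),(345,342),(85,342)],[(-75,-64,5),(-75,64,5),(75,64,26),(75,-64,26)]): obs.append((w1,f1(u,v),'m',p,2))
for (u,v),p in zip([(765,370),(433,360)],[(-75,64,0),(75,64,0)]): obs.append((sd,fs(u,v),'m',p,2))
def world(p,k,a):
    X,Y,th,wx,wz,t=p
    if k=='f': m=np.array([wx+a[1]*np.sin(t),a[0],wz+a[1]*np.cos(t)])
    else: m=np.array(a,float)
    c,s=np.cos(th),np.sin(th);return np.array([X+c*m[0]-s*m[1],Y+s*m[0]+c*m[1],m[2]])
def res(p): return np.concatenate([(proj(c,world(p,k,a))-px)/s for c,px,k,a,s in obs])
r=least_squares(res,[540,28,-.05,-20,90,.3],loss='soft_l1',x_scale=[1,1,.01,1,1,.01])
if __name__=='__main__':
    print(r.x,np.sqrt(np.diag(np.linalg.inv(r.jac.T@r.jac))));print(r.fun.reshape(-1,2));print('window',world(r.x,'f',(0,0)))
E
python3 fit.py
```

```text
[546.974  40.33   -0.073 -24.14  102.223   0.281] [1.349 0.407 0.008 1.48  1.069 0.017]
[[ 0.966  0.607]
 [ 0.123 -0.363]
 [-0.275  0.25 ]
 [-1.488  0.023]
 [ 0.683  1.277]
 [-0.631 -1.846]
 [-1.15  -1.737]
 [ 0.29  -0.943]
 [-0.178 -0.84 ]
 [ 0.468  0.311]
 [-0.842  0.66 ]
 [-0.295  0.406]
 [-0.371 -1.251]
 [ 0.443 -1.227]
 [-0.719 -0.762]
 [ 0.247 -0.398]
 [-0.169 -0.321]
 [ 0.127  1.88 ]
 [-1.055  1.825]
 [-1.218  2.364]
 [-1.886  1.53 ]]
window [522.899  42.098 102.223]
```

Call:
jog_arm([
  {"turn": [0,8,0],"slide": [0,-60,4],"claw": 0},
  {"turn": [0,8,0],"slide": [0,-60,4],"claw": 0},
  {"turn": [0,8,0],"slide": [0,-60,0],"claw": 0},
  {"turn": [0,0,0],"slide": [0,-60,0],"claw": 0},
  {"turn": [0,0,0],"slide": [0,-60,0],"claw": 0},
])

```text
t: 5.22
eef_pos: [537.6, -261.0, 220.4]
tcp_rot: [3.131, 0.016, 3.072]
ft_force: [1.5, 1.4, -0.3]
opening: 0.005
grip_force: 0.0
```

Call:
jog_arm([
  {"turn": [0,0,0],"slide": [0,-60,0],"claw": 0},
  {"turn": [0,0,0],"slide": [0,-20,0],"claw": 0},
  {"turn": [0,0,0],"slide": [0,0,0],"claw": 0},
])

```text
t: 5.6
eef_pos: [537.2, -339.6, 219.8]
tcp_rot: [3.131, 0.016, 3.071]
ft_force: [0.7, 0.0, 0.2]
opening: 0.003
grip_force: 0.0
```

Run:
```python
from h import *
np.set_printoptions(precision=2,suppress=True)
c=snap('wrist','w3.png');np.savez('w3.npz',**c)
s=state();print(s['eef_pos'],s['tcp_rot'],s['joints'],ray(c,(280,210)))
for q in ['slide_tube','slide_cap','slide_cap_hinge','round_tube_1']: print(q,[(d['xy'],d['conf']) for d in look_for(q,'wrist')])
cv2.imwrite('pics/w3c.png',cv2.resize(c['frame'][60:280,140:420],(764,600),interpolation=cv2.INTER_CUBIC))
```

```text
[ 537.34 -338.48  219.86] [3.13 0.02 3.07] [-0.67  0.5   1.53  0.02  1.1  -2.18] (array([ 456.85, -336.05,  388.77]), array([ 0.28, -0.02, -0.96]))
slide_tube [([294.4, 148.0], 0.84)]
slide_cap [([292.4, 151.2], 0.55)]
slide_cap_hinge [([293.8, 147.9], 0.6)]
round_tube_1 [([398.4, 146.9], 0.89), ([343.1, 148.1], 0.8)]
```

View pics/w3c.png

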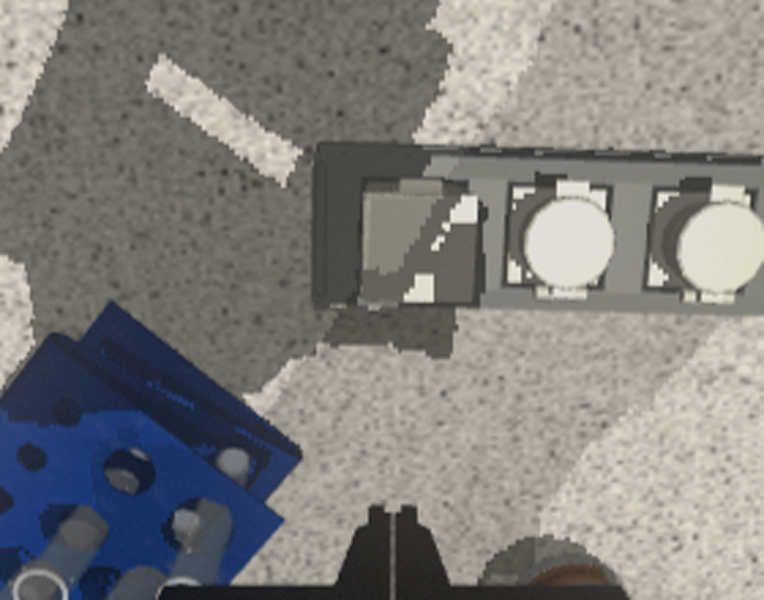

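Run:
```python
from h import *
np.set_printoptions(precision=2,suppress=True)
c=np.load('w3.npz');f=lambda u,v:(140+u/2.729,60+v/2.727)
P=[onz(c,f(*p),95) for p in [(363,190),(478,188),(477,303),(361,303)]]
print(np.array(P),'c',np.mean(P,0)[:2])
d=P[1]-P[0]+P[2]-P[3];print('yaw front/back',-np.arctan2(d[0],d[1]),'sizes',np.linalg.norm(P[1]-P[0]),np.linalg.norm(P[2]-P[1]))
a,b=onz(c,f(315,305),40),onz(c,f(764,312.5),40);d=b-a;print('rack yaw',-np.arctan2(d[0],d[1]),a,b)
R=[onz(c,f(568,242),66),onz(c,f(722,248),66)];print(R, -np.arctan2(*(R[1]-R[0])[:2]), -np.arctan2(*(R[1]-np.mean(P,0))[:2]))
```

```text
[[ 471.04 -342.56   95.  ]
 [ 472.97 -306.68   95.  ]
 [ 509.11 -308.54   95.  ]
 [ 506.4  -346.02   95.  ]] c [ 489.88 -325.95]
yaw front/back -0.06325428295680866 sizes 35.927404260636926 36.18300490692525
rack yaw -0.08907518952067127 [ 515.17 -365.57   40.  ] [ 530.62 -192.56   40.  ]
[array([ 495.1 , -273.15,   66.  ]), array([ 501.05, -219.16,   66.  ])] -0.10971020217788763 -0.10425729397390368
```

The cap's top corners lie at (363,190), (478,188), (477,303) and (361,303) in the crop. That puts the tube centre at about (490,-326) with a yaw of about -0.085. I'll bring the closed fingers down in front of the cap.

Call:
jog_arm([
  {"turn": [0,0.9,-1],"slide": [-47,8,0],"claw": 0},
  {"turn": [0,0,0],"slide": [-47,8,-20],"claw": 0},
  {"turn": [0,0,0],"slide": [0,0,-50],"claw": 0},
  {"turn": [0,0,0],"slide": [0,0,-50],"claw": 0},
  {"turn": [0,0,0],"slide": [0,0,-11],"claw": 0},
])

```text
t: 6.48
eef_pos: [442.7, -321.6, 87.0]
tcp_rot: [3.13, -0.002, 3.056]
ft_force: [-0.3, 0.6, 1.3]
opening: 0.005
grip_force: 0.0
```

Call:
jog_arm([
  {"turn": [0,0,0],"slide": [5,0,0],"claw": 0},
  {"turn": [0,0,0],"slide": [5,0,0],"claw": 0},
  {"turn": [0,0,0],"slide": [5,0,0],"claw": 0},
])

```text
t: 6.85
eef_pos: [457.6, -323.0, 90.2]
tcp_rot: [3.133, -0.001, 3.056]
ft_force: [-24.9, -4.6, 14.7]
opening: 0.005
grip_force: 12.4
```

The cap locked by friction at 25 N, so its edge has to go up as well as back. I'll follow the arc.

Call:
jog_arm([
  {"turn": [0,0,0],"slide": [0,0,5],"claw": 0},
  {"turn": [0,0,0],"slide": [3,0,6],"claw": 0},
])

```text
t: 7.1
eef_pos: [461.8, -323.3, 100.8]
tcp_rot: [3.133, 0.002, 3.055]
ft_force: [-1.2, -0.2, 0.2]
opening: 0.002
grip_force: 0.2
```

Run:
```python
from h import *
c=snap('wrist');s=snap('side')
h=cv2.resize(c['frame'][100:400,160:400],(480,600));g=cv2.resize(s['frame'][160:240,280:340],(300,400),interpolation=cv2.INTER_CUBIC)
o=np.zeros((600,790,3),np.uint8);o[:,:480]=h;o[:400,485:785]=g;cv2.imwrite('pics/c1.png',o)
```

```text
(no output)
```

View pics/c1.png

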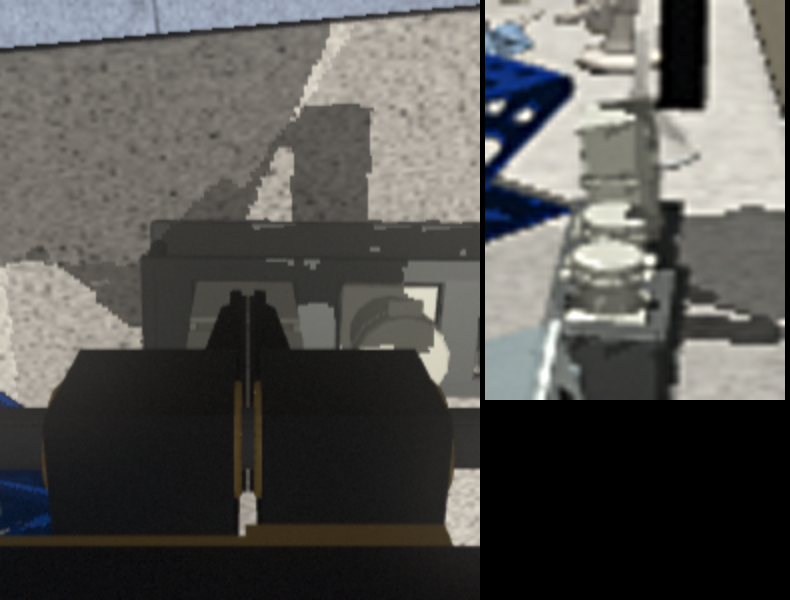

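The side crop shows the cap tilted open slightly, with the fingertip just at its upper edge, near (658,105). I'll lower the tip a little and push on.

Call:
jog_arm([
  {"turn": [0,0,0],"slide": [-5,0,0],"claw": 0},
  {"turn": [0,0,0],"slide": [0,0,-8],"claw": 0},
  {"turn": [0,0,0],"slide": [6,0,0],"claw": 0},
  {"turn": [0,0,0],"slide": [4,0,2],"claw": 0},
  {"turn": [0,0,0],"slide": [4,0,2],"claw": 0},
])

```text
t: 7.82
eef_pos: [470.7, -323.2, 95.9]
tcp_rot: [3.132, 0.001, 3.055]
ft_force: [-3.3, -0.6, 2.5]
opening: 0.003
grip_force: 1.9
```

Call:
jog_arm([
  {"turn": [0,0,0],"slide": [5,0,1],"claw": 0},
  {"turn": [0,0,0],"slide": [5,0,1],"claw": 0},
  {"turn": [0,0,0],"slide": [5,0,0],"claw": 0},
  {"turn": [0,0,0],"slide": [5,-1,0],"claw": 0},
])

```text
t: 8.32
eef_pos: [491.2, -325.7, 104.0]
tcp_rot: [3.137, 0.006, 3.055]
ft_force: [-14.4, 8.5, 67.3]
opening: 0.001
grip_force: 32.5
```

Call:
jog_arm([
  {"turn": [0,0,0],"slide": [-5,0,5],"claw": 0},
  {"turn": [0,0,0],"slide": [-20,0,8],"claw": 0},
  {"turn": [0,0,0],"slide": [-20,0,0],"claw": 0},
])

```text
t: 8.7
eef_pos: [444.2, -323.9, 111.1]
tcp_rot: [3.132, 0.001, 3.055]
ft_force: [0.7, -0.2, 0.1]
opening: 0.007
grip_force: 0.0
```

Run:
```python
from h import *
c=snap('wrist');s=snap('side');st=state();print(st['eef_pos'],st['ft_force'])
h=cv2.resize(c['frame'][180:300,190:350],(480,360),interpolation=cv2.INTER_CUBIC);g=cv2.resize(s['frame'][170:230,285:345],(300,300),interpolation=cv2.INTER_CUBIC)
o=np.zeros((365,790,3),np.uint8);o[:360,:480]=h;o[:300,485:785]=g;cv2.imwrite('pics/c2.png',o)
```

```text
[ 443.30632372 -323.8433855   110.82140072] [ 0.19692746 -0.30911276  0.06123562]
```

View pics/c2.png

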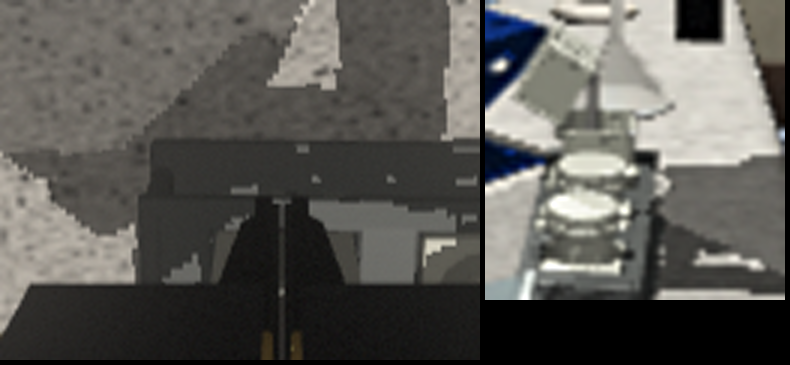

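The side crop shows the cap about 1.15 rad open, with the slide upright at about (595,95) and the cap's free lower edge just above it. Next I'll push level at z=96, above the slide top (90) and below that edge.

Call:
jog_arm([
  {"turn": [0,0,0],"slide": [10,0,-15],"claw": 0},
  {"turn": [0,0,0],"slide": [20,-1,0],"claw": 0},
  {"turn": [0,0,0],"slide": [10,-1,0],"claw": 0},
  {"turn": [0,0,0],"slide": [8,-1,0],"claw": 0},
  {"turn": [0,0,0],"slide": [7,0,0],"claw": 0},
])

```text
t: 9.43
eef_pos: [500.7, -327.1, 95.4]
tcp_rot: [3.132, 0.001, 3.055]
ft_force: [-1.0, -0.9, 0.0]
opening: 0.005
grip_force: 0.4
```

Call:
jog_arm([
  {"turn": [0,0,0],"slide": [6,0,0],"claw": 0},
  {"turn": [0,0,0],"slide": [6,-1,0],"claw": 0},
  {"turn": [0,0,0],"slide": [4,0,0],"claw": 0},
  {"turn": [0,0,0],"slide": [-20,0,0],"claw": 0},
  {"turn": [0,0,0],"slide": [-50,3,30],"claw": 0},
])

```text
t: 10.05
eef_pos: [446.2, -324.8, 124.5]
tcp_rot: [3.131, -0.001, 3.056]
ft_force: [0.2, -1.6, 0.2]
opening: 0.003
grip_force: 0.0
```

Call:
jog_arm([
  {"turn": [0,0,0],"slide": [30,0,50],"claw": 60},
  {"turn": [0,0,0],"slide": [40,0,20],"claw": 60},
  {"turn": [0,0,0],"slide": [0,0,0],"claw": 60},
])

```text
t: 10.42
eef_pos: [518.7, -325.4, 197.6]
tcp_rot: [3.135, 0.005, 3.056]
ft_force: [-0.4, -0.4, -0.9]
opening: 0.262
grip_force: 0.0
```

Run:
```python
from h import *
np.set_printoptions(precision=2,suppress=True)
c=snap('wrist','w4.png');np.savez('w4.npz',**c);s=snap('side');st=state();print(st['eef_pos'],st['tcp_rot'],ray(c,(280,210)),st['opening'])
for q in ['slide','slide_cap']: print(q,[(d['xy'],d['conf']) for d in look_for(q,'wrist')])
h=cv2.resize(c['frame'][90:270,190:350],(480,540),interpolation=cv2.INTER_CUBIC);g=cv2.resize(s['frame'][170:230,285:345],(300,300),interpolation=cv2.INTER_CUBIC)
o=np.zeros((540,790,3),np.uint8);o[:,:480]=h;o[:300,485:785]=g;cv2.imwrite('pics/c3.png',o)
```

```text
[ 516.11 -324.81  195.43] [3.13 0.   3.06] (array([ 440.31, -320.15,  367.51]), array([ 0.27, -0.03, -0.96])) 0.3470750008796291
slide [([280.8, 177.7], 0.74)]
slide_cap [([275.8, 220.1], 0.56)]
```

View pics/c3.png

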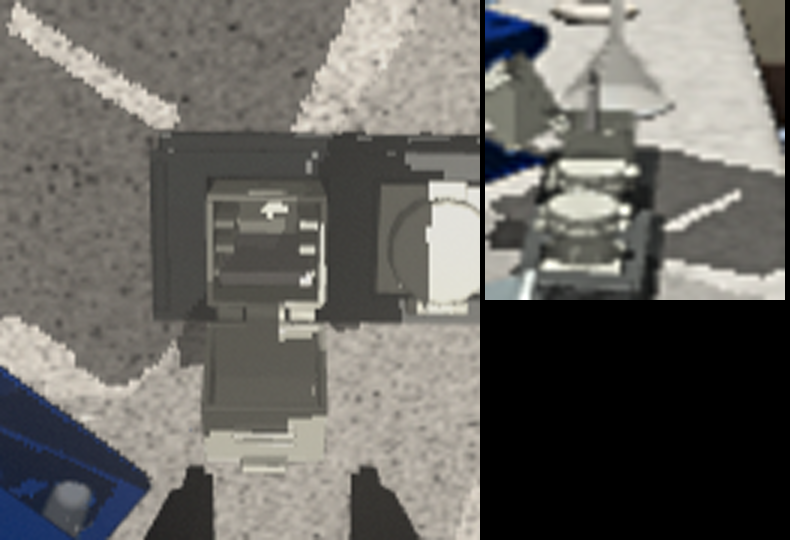

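The cap is right back, below the tube in the crop. The slide's top shows as a strip from (222,278) to (312,272).

Run:
```python
from h import *
np.set_printoptions(precision=2,suppress=True)
c=np.load('w4.npz');f=lambda u,v:(190+u/3,90+v/3)
for p in [(221,279),(312,278)]: print(onz(c,f(*p),90))
P=[onz(c,f(*p),68) for p in [(208,190),(327,188),(326,303),(207,303)]];print(np.array(P),np.mean(P,0))
```

```text
[ 493.1  -339.21   90.  ]
[ 495.03 -313.77   90.  ]
[[ 470.45 -341.84   68.  ]
 [ 472.89 -306.8    68.  ]
 [ 507.44 -309.6    68.  ]
 [ 504.3  -345.72   68.  ]] [ 488.77 -325.99   68.  ]
```

Call:
jog_arm([
  {"turn": [0,0,0],"slide": [-22,-1.5,-20],"claw": 45},
  {"turn": [0,0,0],"slide": [0,0,-45],"claw": 45},
  {"turn": [0,0,0],"slide": [0,0,-40],"claw": 45},
  {"turn": [0,0,0],"slide": [0,0,-12],"claw": 45},
  {"turn": [0,0,0],"slide": [0,0,0],"claw": 45},
])

```text
t: 11.25
eef_pos: [494.0, -326.7, 78.6]
tcp_rot: [3.132, 0.0, 3.054]
ft_force: [0.1, 0.5, 0.5]
opening: 0.449
grip_force: 0.0
```

Call:
jog_arm([
  {"turn": [0,0,0],"slide": [0,0,-7],"claw": 45},
  {"turn": [0,0,0],"slide": [0,0,0],"claw": 10},
  {"turn": [0,0,0],"slide": [0,0,0],"claw": 10},
  {"turn": [0,0,0],"slide": [0,0,0],"claw": 10},
  {"turn": [0,0,0],"slide": [0,0,0],"claw": 10},
])

```text
t: 11.88
eef_pos: [494.6, -326.8, 72.2]
tcp_rot: [3.133, 0.002, 3.055]
ft_force: [-0.3, 0.6, 4.4]
opening: 0.269
grip_force: 30.0
```

Call:
jog_arm([
  {"turn": [0,0,0],"slide": [0,0,15],"claw": 10},
  {"turn": [0,0,0],"slide": [0,0,25],"claw": 10},
  {"turn": [0,0,0],"slide": [0,0,30],"claw": 10},
  {"turn": [0,0,0],"slide": [0,0,30],"claw": 10},
  {"turn": [0,0,0],"slide": [0,0,30],"claw": 10},
])

```text
t: 12.5
eef_pos: [494.2, -326.5, 203.7]
tcp_rot: [3.133, 0.001, 3.055]
ft_force: [0.5, -0.4, -0.8]
opening: 0.263
grip_force: 30.0
```

Run:
```python
from h import *
np.set_printoptions(precision=3,suppress=True)
c=snap('wrist');st=state();print(st['eef_pos'],st['tcp_rot'],st['opening'],st['grip_force'],st['joints'])
print([(d['xy'],d['conf']) for d in look_for('slide','wrist')])
from scipy.spatial.transform import Rotation as Ro
# project slide expected corners
R=Ro.from_euler('xyz',st['tcp_rot']).as_matrix();T=np.array(st['eef_pos'])
for a in (-13,13):
  for z in(57,-19): print(proj(c,T+R@np.array([0,a,z])))
f=c['frame'];cv2.imwrite('pics/g.png',cv2.resize(f[150:400,180:390],(504,600),interpolation=cv2.INTER_CUBIC))
```

```text
[ 495.238 -327.352  207.557] [3.136 0.006 3.055] 0.2694438431652883 29.985408782958984 [-0.699  0.453  1.648  0.009  1.039 -2.188]
[([282.8, 255.8], 0.65)]
[263.879 234.075]
[255.717 285.486]
[300.664 234.041]
[308.956 285.405]
```

View pics/g.png

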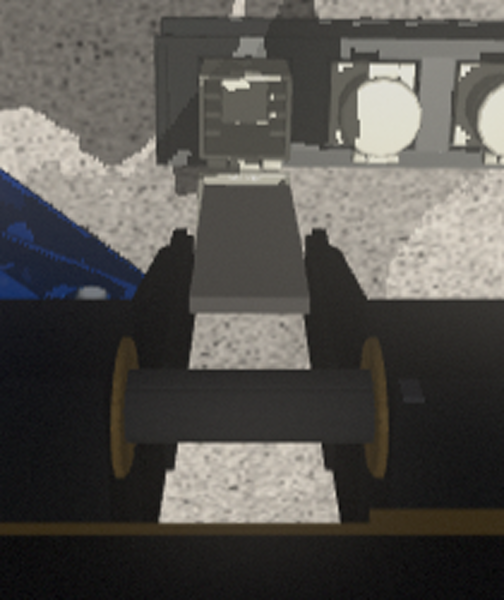

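Run:
```python
from h import *
np.set_printoptions(precision=1,suppress=True)
from scipy.spatial.transform import Rotation as Ro
c=snap('wrist');st=state();print(st['eef_pos'],st['tcp_rot'])
R=Ro.from_euler('xyz',st['tcp_rot']).as_matrix();T=np.array(st['eef_pos'])
P=lambda x,y,z:proj(c,T+R@np.array([x,y,z]))
for z in(-20,-15,-10,-5):print(z,'front',P(2,-13,z),P(2,13,z),'back',P(-2,-13,z),P(-2,13,z))
for z in(55,60,65,70):print(z,'front',P(2,-13,z),P(2,13,z))
print('tip',P(0,-14,0),P(10,-14,0),P(-10,-14,0))
```

```text
[ 494.6 -326.9  203.7] [3.1 0.  3.1]
-20 front [258.3 274.3] [310.4 274.3] back [258.5 281.5] [310.2 281.6]
-15 front [259.  269.9] [309.6 269.9] back [259.2 276.9] [309.5 277. ]
-10 front [259.7 265.7] [308.9 265.8] back [259.8 272.6] [308.8 272.7]
-5 front [260.3 261.8] [308.3 261.8] back [260.5 268.5] [308.1 268.6]
55 front [265.9 226.9] [302.3 226.9]
60 front [266.3 224.7] [302.  224.7]
65 front [266.6 222.6] [301.6 222.6]
70 front [267.  220.6] [301.3 220.6]
tip [259.2 261.4] [258.8 244.6] [259.5 277.6]
```

The slide is held straight, and its top and bottom edges match the predicted 19 mm above and 57 mm below the TCP. On to the meter, tilting as I go.

Call:
jog_arm([
  {"turn": [0,0,0.8],"slide": [1,40,0],"claw": 10},
  {"turn": [0,0,0],"slide": [1,58,0],"claw": 10},
  {"turn": [0,0,0],"slide": [1,58,0],"claw": 10},
  {"turn": [0,0,0],"slide": [1,58,0],"claw": 10},
  {"turn": [0,0,0],"slide": [1,58,0],"claw": 10},
])

```text
t: 13.28
eef_pos: [498.7, -52.8, 201.1]
tcp_rot: [3.132, -0.0, 3.068]
ft_force: [1.4, 0.5, -0.3]
opening: 0.266
grip_force: 30.0
```

Call:
jog_arm([
  {"turn": [0.3,4,0],"slide": [1,50,0],"claw": 10},
  {"turn": [0.3,4,0],"slide": [0,35,0],"claw": 10},
  {"turn": [0.3,4,0],"slide": [0,14,0],"claw": 10},
  {"turn": [0.3,4.1,0],"slide": [0,0,0],"claw": 10},
  {"turn": [0,0,0],"slide": [0,0,0],"claw": 10},
])

```text
t: 13.9
eef_pos: [500.4, 44.5, 200.6]
tcp_rot: [3.132, -0.282, 3.069]
ft_force: [0.2, 0.2, -0.2]
opening: 0.266
grip_force: 30.0
```

```bash
cat > tgt.py <<'E'
from h import *
from scipy.spatial.transform import Rotation as Ro
np.set_printoptions(precision=2,suppress=True)
W=np.array([522.9,42.1,102.2]);M=(Ro.from_euler('z',-.073)*Ro.from_euler('y',.281)).as_matrix()
s=state();T=np.array(s['eef_pos']);R=Ro.from_euler('xyz',s['tcp_rot']).as_matrix()
print(T,s['tcp_rot'],s['opening'],s['grip_force'])
print('win frame TCP',M.T@(T-W),'goal [-2 0 30]')
Rg=np.column_stack([-M[:,0],M[:,1],-M[:,2]])
print('turn deg',np.degrees(Ro.from_matrix(Rg@R.T).as_rotvec()))
for g in (-30,-10,-6,-2): print(g,'slide',W+M@np.array([g,0,30])-T)
print('force in window frame',M.T@np.array(s['ft_force']), 'n',M[:,0])
E
python3 tgt.py
```

```text
[500.37  44.49 200.61] [ 3.13 -0.28  3.07] 0.2656307583028333 29.985278248786926
win frame TCP [-49.05   0.74  88.27] goal [-2 0 30]
turn deg [-0.53 -0.04  0.12]
-30 slide [  2.08  -0.89 -61.26]
-10 slide [ 21.25  -2.3  -66.81]
-6 slide [ 25.08  -2.58 -67.92]
-2 slide [ 28.91  -2.86 -69.03]
force in window frame [ 0.23  0.2  -0.1 ] n [ 0.96 -0.07 -0.28]
```

Call:
jog_arm([
  {"turn": [-0.5,0,0.1],"slide": [2,-1,-41],"claw": 10},
  {"turn": [0,0,0],"slide": [0,0,-20],"claw": 10},
  {"turn": [0,0,0],"slide": [7.7,-0.5,-2.2],"claw": 10},
  {"turn": [0,0,0],"slide": [7.7,-0.5,-2.2],"claw": 10},
  {"turn": [0,0,0],"slide": [0,0,0],"claw": 10},
])

```text
t: 14.52
eef_pos: [518.6, 42.2, 136.9]
tcp_rot: [3.141, -0.279, 3.068]
ft_force: [-0.6, 0.3, 0.1]
opening: 0.27
grip_force: 30.0
```

```bash
python3 tgt.py
```

```text
[518.56  42.2  136.88] [ 3.14 -0.28  3.07] 0.2697837906493696 29.985305964946747
win frame TCP [-13.78  -0.22  32.12] goal [-2 0 30]
turn deg [-0.03  0.14  0.06]
-30 slide [-16.11   1.4    2.46]
-10 slide [ 3.05 -0.   -3.09]
-6 slide [ 6.88 -0.28 -4.2 ]
-2 slide [10.72 -0.57 -5.31]
force in window frame [-0.63  0.29 -0.07] n [ 0.96 -0.07 -0.28]
```

Call:
jog_arm([
  {"turn": [0,0,0],"slide": [3,0,-3],"claw": 10},
  {"turn": [0,0,0],"slide": [1.9,-0.1,-0.6],"claw": 10},
  {"turn": [0,0,0],"slide": [0,0,0],"claw": 10},
])

```text
t: 14.9
eef_pos: [522.7, 42.3, 132.8]
tcp_rot: [3.141, -0.28, 3.068]
ft_force: [0.4, -0.7, -0.5]
opening: 0.268
grip_force: 30.0
```

Call:
jog_arm([
  {"turn": [0,0,0],"slide": [1.9,-0.1,-0.6],"claw": 10},
  {"turn": [0,0,0],"slide": [0,0,0],"claw": 10},
])

```text
t: 15.15
eef_pos: [524.6, 42.2, 132.1]
tcp_rot: [3.141, -0.28, 3.068]
ft_force: [0.2, -0.3, -0.7]
opening: 0.266
grip_force: 30.0
```

Call:
jog_arm([
  {"turn": [0,0,0],"slide": [1,0,-0.3],"claw": 10},
  {"turn": [0,0,0],"slide": [0,0,0],"claw": 10},
])

```text
t: 15.4
eef_pos: [525.5, 42.2, 131.8]
tcp_rot: [3.141, -0.28, 3.068]
ft_force: [-0.2, 0.1, -0.2]
opening: 0.265
grip_force: 30.0
```

Call:
jog_arm([
  {"turn": [0,0,0],"slide": [1,-0.1,-0.3],"claw": 10},
  {"turn": [0,0,0],"slide": [0,0,0],"claw": 10},
])

```text
t: 15.65
eef_pos: [526.6, 42.0, 131.5]
tcp_rot: [3.141, -0.28, 3.068]
ft_force: [-0.2, -0.4, 0.5]
opening: 0.267
grip_force: 30.0
```

Call:
jog_arm([
  {"turn": [0,0,0],"slide": [1,-0.1,-0.3],"claw": 10},
  {"turn": [0,0,0],"slide": [0,0,0],"claw": 10},
])

```text
t: 15.9
eef_pos: [527.4, 42.0, 131.2]
tcp_rot: [3.141, -0.281, 3.068]
ft_force: [-0.6, 0.5, -0.2]
opening: 0.266
grip_force: 30.0
```

Call:
jog_arm([
  {"turn": [0,0,0],"slide": [1,-0.1,-0.3],"claw": 10},
  {"turn": [0,0,0],"slide": [0,0,0],"claw": 10},
])

```text
t: 16.15
eef_pos: [528.5, 41.9, 131.0]
tcp_rot: [3.141, -0.28, 3.068]
ft_force: [-0.5, 0.2, 0.2]
opening: 0.266
grip_force: 30.0
```

Call:
jog_arm([
  {"turn": [0,0,0],"slide": [1,-0.1,-0.3],"claw": 10},
  {"turn": [0,0,0],"slide": [0,0,0],"claw": 10},
])

```text
t: 16.4
eef_pos: [529.5, 41.8, 130.6]
tcp_rot: [3.141, -0.28, 3.068]
ft_force: [-0.3, 0.4, 1.0]
opening: 0.271
grip_force: 30.0
```

Call:
jog_arm([
  {"turn": [0,0,0],"slide": [1,-0.1,-0.3],"claw": 10},
  {"turn": [0,0,0],"slide": [0,0,0],"claw": 10},
])

```text
t: 16.65
eef_pos: [530.4, 41.7, 130.4]
tcp_rot: [3.141, -0.281, 3.068]
ft_force: [-2.0, 0.7, 1.6]
opening: 0.268
grip_force: 30.0
```

```bash
python3 - <<'E'
from h import *
np.set_printoptions(precision=2,suppress=True)
F=[]
for i in range(6):
    snap('wrist');F.append(state()['ft_force'])
print(np.array(F),np.mean(F,0),state()['moment'])
E
python3 tgt.py
```

```text
[[-2.95  0.59  0.94]
 [-2.82  1.51  2.4 ]
 [-2.07  0.74  1.51]
 [-2.26  0.63  1.82]
 [-2.93  0.68  2.48]
 [-1.91  1.34  2.81]] [-2.49  0.92  1.99] [ 0.12  0.39 -0.05]
[530.43  41.71 130.37] [ 3.14 -0.28  3.07] 0.26554831117324146 29.98606503009796
win frame TCP [-0.57  0.16 29.15] goal [-2 0 30]
turn deg [-0.04  0.04  0.04]
-30 slide [-27.98   1.89   8.98]
-10 slide [-8.81  0.48  3.43]
-6 slide [-4.98  0.2   2.32]
-2 slide [-1.15 -0.08  1.21]
force in window frame [-2.7   1.19  2.15] n [ 0.96 -0.07 -0.28]
```

Call:
jog_arm([
  {"turn": [0,0,0],"slide": [0.5,0,-0.15],"claw": 10},
  {"turn": [0,0,0],"slide": [0,0,0],"claw": 10},
])

```text
t: 17.2
eef_pos: [530.7, 41.7, 130.3]
tcp_rot: [3.141, -0.281, 3.068]
ft_force: [-4.8, 1.0, 4.7]
opening: 0.265
grip_force: 30.0
```

```bash
cat > ff.py <<'E'
from h import *
from scipy.spatial.transform import Rotation as Ro
np.set_printoptions(precision=2,suppress=True)
M=(Ro.from_euler('z',-.073)*Ro.from_euler('y',.281)).as_matrix()
F=[];Q=[]
for i in range(6):
    snap('wrist');s=state();F.append(s['ft_force']);Q.append(s['moment'])
f=np.mean(F,0);m=np.mean(Q,0);print('F win',M.T@f,'M win',M.T@m,'TCP',s['eef_pos'],s['tcp_rot'],s['t'])
E
python3 ff.py
```

```text
F win [-6.07  0.63  2.79] M win [0.12 1.1  0.05] TCP [530.74  41.68 130.27] [ 3.14 -0.28  3.07] 17.5
```

Call:
jog_arm([
  {"turn": [0.1,1.5,0],"slide": [0.75,-0.05,-0.22],"claw": 10},
  {"turn": [0,0,0],"slide": [0,0,0],"claw": 10},
])

```text
t: 17.75
eef_pos: [531.3, 41.6, 130.0]
tcp_rot: [3.141, -0.308, 3.068]
ft_force: [-6.7, 1.1, 5.9]
opening: 0.268
grip_force: 30.0
```

```bash
python3 ff.py
```

```text
F win [-7.46  0.25  3.08] M win [ 0.03  1.3  -0.02] TCP [531.24  41.6  130.01] [ 3.14 -0.31  3.07] 18.05
```

Call:
jog_arm([
  {"turn": [-0.2,-3,0],"slide": [-1.5,0.1,0.44],"claw": 10},
  {"turn": [0,0,0],"slide": [0,0,0],"claw": 10},
])

```text
t: 18.3
eef_pos: [530.2, 41.7, 130.6]
tcp_rot: [3.141, -0.253, 3.068]
ft_force: [-1.4, 0.2, -2.3]
opening: 0.268
grip_force: 30.0
```

```bash
python3 ff.py
```

```text
F win [-1.9   0.12  0.81] M win [0.05 0.37 0.05] TCP [530.54  41.67 130.34] [ 3.14 -0.25  3.07] 18.6
```

Call:
jog_arm([
  {"turn": [-0.1,-1.5,0],"slide": [-0.75,0.05,0.22],"claw": 10},
  {"turn": [0,0,0],"slide": [0,0,0],"claw": 10},
])

```text
t: 18.85
eef_pos: [529.2, 41.8, 130.6]
tcp_rot: [3.141, -0.227, 3.068]
ft_force: [-1.8, -0.2, -0.8]
opening: 0.266
grip_force: 30.0
```

```bash
python3 ff.py
```

```text
F win [-2.17 -0.11 -0.93] M win [0.01 0.4  0.01] TCP [529.51  41.74 130.58] [ 3.14 -0.23  3.07] 19.15
```

Call:
jog_arm([
  {"turn": [0.1,1.5,0],"slide": [1.2,-0.1,-0.35],"claw": 10},
  {"turn": [0,0,0],"slide": [0,0,0],"claw": 10},
])

```text
t: 19.4
eef_pos: [530.8, 41.7, 130.3]
tcp_rot: [3.141, -0.255, 3.068]
ft_force: [-3.9, 1.0, 2.9]
opening: 0.268
grip_force: 30.0
```

```bash
python3 ff.py
```

```text
F win [-3.67  0.06  0.75] M win [0.04 0.66 0.03] TCP [530.69  41.7  130.31] [ 3.14 -0.25  3.07] 19.7
```

Call:
jog_arm([
  {"turn": [0,-0.6,0],"slide": [0.1,0,0],"claw": 10},
  {"turn": [0,0,0],"slide": [0,0,0],"claw": 10},
  {"turn": [0,0,0],"slide": [0,0,0],"claw": 10},
])

```text
t: 20.08
eef_pos: [530.7, 41.7, 130.3]
tcp_rot: [3.14, -0.244, 3.068]
ft_force: [-3.7, 0.5, 1.8]
opening: 0.265
grip_force: 30.0
```

```bash
python3 ff.py
python3 - <<'E'
from h import *
np.set_printoptions(precision=1,suppress=True)
from scipy.spatial.transform import Rotation as Ro
c=snap('wrist','fin.png');st=state()
R=Ro.from_euler('xyz',st['tcp_rot']).as_matrix();T=np.array(st['eef_pos'])
P=lambda x,y,z:proj(c,T+R@np.array([x,y,z]))
for z in(-19,50,57,64):print(z,P(2,-13,z),P(2,13,z))
g=cv2.cvtColor(c['frame'],cv2.COLOR_BGR2GRAY).astype(int)
u=P(2,0,57)[0];print('col',u)
for du in(-10,0,10): print(g[205:300,int(u+du)].tolist())
for r in (235,): print(g[r,245:325].tolist())
for q in ['slide','slide_cap','light_seal','window','meter_head']: print(q,[(np.round(d['xy'],1).tolist(),d['conf']) for d in look_for(q,'wrist')])
print(P(-2,0,28))
E
```

```text
F win [-4.19  0.19  0.86] M win [0.04 0.77 0.03] TCP [530.79  41.68 130.3 ] [ 3.14 -0.24  3.07] 20.375
-19 [257.5 276.2] [309.8 276.2]
50 [264.8 231. ] [302.2 231. ]
57 [265.4 227.8] [301.7 227.8]
64 [265.9 224.8] [301.2 224.8]
col 283.5380793572201
[42, 39, 38, 38, 38, 40, 38, 37, 37, 37, 39, 36, 36, 37, 37, 37, 36, 42, 62, 79, 78, 79, 78, 78, 76, 79, 77, 78, 77, 76, 77, 77, 77, 77, 76, 77, 76, 79, 77, 76, 78, 76, 77, 76, 76, 77, 77, 77, 77, 76, 76, 76, 76, 76, 76, 77, 75, 77, 75, 76, 76, 77, 76, 77, 75, 75, 75, 76, 83, 95, 94, 96, 95, 94, 93, 82, 66, 67, 66, 65, 63, 66, 67, 67, 64, 66, 66, 66, 64, 65, 67, 66, 65, 64, 66]
[160, 137, 101, 58, 42, 40, 41, 41, 40, 41, 40, 42, 40, 38, 36, 37, 38, 45, 65, 80, 79, 79, 79, 81, 78, 81, 80, 80, 78, 79, 78, 78, 78, 78, 79, 78, 77, 77, 79, 78, 77, 78, 78, 76, 76, 76, 78, 76, 76, 76, 76, 77, 76, 76, 77, 77, 78, 76, 77, 76, 75, 78, 77, 76, 76, 76, 78, 75, 82, 94, 96, 95, 96, 95, 95, 84, 66, 65, 68, 68, 67, 66, 66, 66, 67, 66, 68, 65, 66, 67, 64, 65, 65, 64, 64]
[133, 144, 118, 68, 68, 69, 67, 67, 67, 62, 40, 40, 41, 42, 40, 41, 38, 46, 66, 81, 82, 80, 81, 79, 80, 80, 78, 79, 81, 79, 78, 76, 79, 79, 78, 80, 77, 78, 78, 77, 78, 77, 79, 78, 78, 76, 78, 77, 76, 78, 77, 77, 77, 77, 76, 77, 75, 77, 75, 76, 78, 76, 76, 77, 76, 76, 76, 76, 81, 94, 95, 97, 95, 97, 94, 84, 65, 64, 66, 65, 66, 66, 65, 67, 66, 65, 66, 65, 64, 66, 65, 65, 66, 65, 68]
[77, 78, 77, 76, 77, 76, 78, 79, 78, 78, 78, 78, 77, 78, 77, 78, 78, 78, 74, 77, 79, 75, 78, 78, 77, 77, 78, 78, 77, 79, 77, 79, 77, 78, 77, 79, 77, 79, 78, 76, 80, 78, 79, 78, 78, 79, 78, 79, 78, 80, 78, 78, 80, 81, 79, 80, 78, 79, 75, 80, 81, 83, 81, 81, 82, 82, 82, 81, 81, 82, 81, 82, 82, 82, 82, 83, 82, 81, 83, 82]
slide [([282.1, 255.7], 0.62)]
slide_cap []
light_seal [([166.6, 124.9], 0.6)]
window [([257.5, 248.2], 0.58)]
meter_head [([259.4, 248.7], 0.79)]
[283.6 248.2]
```

Run:
```python
import cv2,numpy as np
g=cv2.cvtColor(cv2.imread('pics/g.png'),cv2.COLOR_BGR2GRAY).astype(int)
f=cv2.cvtColor(cv2.imread('pics/fin.png'),cv2.COLOR_BGR2GRAY)
F=cv2.resize(f[150:400,180:390],(504,600),interpolation=cv2.INTER_CUBIC).astype(int)
for n,i in(('grasp',g),('now',F)):
  for c in (225,248,270): print(n,c,'bottom',i[160:200:2,c].tolist(),'top',i[284:324:2,c].tolist())
```

```text
grasp 225 bottom [89, 90, 90, 88, 85, 80, 99, 145, 179, 175, 177, 172, 127, 74, 76, 76, 75, 75, 75, 75] top [74, 73, 74, 74, 72, 73, 76, 88, 90, 90, 90, 91, 91, 87, 104, 142, 168, 170, 164, 137]
grasp 248 bottom [91, 106, 152, 202, 187, 153, 147, 168, 184, 193, 182, 170, 132, 83, 76, 74, 75, 76, 75, 76] top [74, 74, 74, 74, 73, 73, 79, 86, 90, 91, 91, 91, 91, 87, 109, 150, 166, 151, 152, 164]
grasp 270 bottom [152, 196, 207, 204, 180, 139, 138, 177, 191, 179, 177, 171, 132, 85, 78, 78, 77, 77, 77, 77] top [75, 75, 74, 74, 73, 73, 78, 87, 92, 92, 90, 91, 91, 89, 102, 135, 165, 169, 161, 157]
now 225 bottom [36, 36, 37, 37, 37, 34, 35, 46, 63, 78, 79, 79, 79, 78, 78, 76, 78, 78, 78, 78] top [76, 76, 75, 75, 75, 77, 83, 94, 95, 96, 96, 95, 94, 94, 88, 73, 64, 66, 66, 66]
now 248 bottom [42, 39, 38, 36, 37, 37, 39, 49, 66, 79, 80, 79, 79, 79, 81, 78, 80, 81, 80, 80] top [76, 76, 76, 77, 77, 76, 83, 93, 96, 96, 95, 96, 95, 96, 89, 73, 63, 65, 68, 68]
now 270 bottom [41, 41, 43, 41, 39, 38, 41, 51, 68, 79, 81, 80, 79, 80, 79, 79, 80, 80, 80, 80] top [74, 77, 77, 76, 76, 77, 81, 92, 96, 96, 96, 96, 95, 94, 88, 73, 63, 66, 66, 68]
```

The seal is pressed in at a steady push of about 4 N. The slide's measured lean, about 0.28 rad, matches the fitted face, so I'm handing in.

```bash
python3 -c "
from cell import *
print(job_done())"
```

```text
the job is handed in; nothing more can be done
None
```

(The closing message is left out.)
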